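# Counterbalance a sealed casing on the bench balance

### The arm

A 7-joint arm with a two-finger parallel gripper is mounted at the origin on the work surface. World frame = base frame: x ahead of the robot, y to its left, z up, the work surface at z = 0. Lengths are in mm, angles in rad, forces in N, time in s.
With the tool pointing down it reaches from about 425 to 925 mm from the base axis. Payload 6.8 kg.
Tool frame: the origin (TCP) lies at the very end of the fingers, on their centre line; the grasp point (between the pads) lies 19 mm behind it; y points along the fingers, x is the direction in which the jaws open and shut, and the axes are right-handed (so a half turn about y gives the same grasp; the last joint's range is limited). The gripper opens to 85 mm and grips with 20 to 120 N. Pads are 22 mm wide; open, the fingers measure 114 mm over their backs; the gripper's body (76 mm by 85 mm) begins 54 mm behind the grasp point. The pads swing forward as they close: fully open they stand 13 mm farther back than shut.
Start: joints at [-1.397, 0.477, 0.022, 1.555, -0.011, 1.109, -0.083], TCP at [187.703, 648.394, 231.308] pointing down, gripper open.
Joint ranges: [-2.96, 2.96], [-0.34, 2.1], [-1.41, 1.46], [0.24, 2.44], [-1.37, 4.51], [0.17, 1.92], [-2.96, 2.96]. Speed limits (rad/s): [2.39, 2.39, 3.14, 3.14, 3.14, 3.14, 3.14].

### API

Orientations are given as a 3x3 rotation matrix whose columns are the frame's x, y, z axes.
In Python, from rig import * gives the robot as it stands.
- The arm moves only by the shell command python3 -m creep 'ROWS'. ROWS is JSON, one flat list of numbers, 7 for each row, row after row: the turn, a rotation vector about the world's x, y, z in units of 8 degrees (1.0 is 8 degrees), then the shift along the world's x, y, z in units of 60 mm (1.0 is 60 mm), then the finger opening in mm, from 0 to 85.4. A call has 1 to 12 rows; each row is the pose to reach, as a shift and turn from the pose commanded when the call began; what a row does not reach only later rows make up. A row lasts 1/8 s, in which the tool goes at most 62.5 mm and 10.7 degrees, less where a joint would pass 70% of its speed; a pose out of reach is approached as far as the arm can. A call with a gripper value outside its range is refused whole. The fingers move at their own pace and stop on an object; the grip force is fixed at half the most. Time passes only in rows, so rows that repeat a pose let the fingers close. It gives the time, the measured TCP pose, the force and the opening at its end, in the units of the state.
- observe(): the state, without advancing time (a new reading comes with each control period).
- grab_frame(name): name is "side" or "top"; returns the picture (400x640x3 uint8, red, green, blue); there is no depth.
- calibration(name): a dict with "fx", "fy", "cx", "cy" (pixels), "D" ([k1, k2, p1, p2, k3] as OpenCV has them; the pictures are not rectified), "view" (4x4, takes a point from world to camera coordinates). Camera axes: x right, y up, looking along -z (the intrinsics and any distortion apply to the point x, -y, -z); pixel columns grow to the right and rows downward; lengths in mm; the calibration is good to about 2 mm. A picture is of the moment at which its call begins. calibration takes no time and is no camera call.
- finish_job(): hands the job in, once; it reports no verdict.
The state is a dict: "time_s": time; "joint_positions": joint angles; "joint_vel": joint speeds; "tau": joint torques, N m; "ee_pos": TCP position; "tcp_rot": TCP orientation; "ft_force": force on the tool from outside, world axes, zero at the start; "torque": the same for the moment, N m; "finger_gap": opening from 0.0 (shut) to 1.0 (fully open).
Only numpy, scipy, OpenCV 4.12 (cv2) and the standard library are available. Lean on these libraries where they do the work, as an engineer would, in place of code of your own. Each camera call takes 0.05 s, during which the arm holds its last target. There are 200 camera calls.

### The job

A sealed green casing sits on the left pan of the bench balance. Gently slide the thick slotted weight from the table onto the empty pan, its slot fully home around the stem, and let go; then nudge the sliding poise along the beam with light fingertip pushes (never grip it) until the beam floats level by itself. Treat the balance lightly, it has delicate pivots, and leave the thin weight, the screwdriver, the spanner and the red bin where they are.

Things in the scene. Friction and masses are not known exactly. Their poses are not given: they have to be found in the camera images.
- balance: Grey bench balance fixed to the table (base 150 x 240 x 18 mm). Origin on the table under the pivot; x along the pivot axis away from the robot, y along the beam to the robot's left, z up. Fork cheeks at the pivot reach 132 mm high. It is delicate: more than about 10 N from the fingers or 18 N from a weight is too much. Pan with the casing at y = +190 mm, empty weight pan at y = -190 mm.
- pivot (a point): Beam's pivot, 120 mm above the table. The green casing (74 x 108 x 36 mm, fastened on its pan, exact mass unknown) outweighs the thick weight by about 40 to 92 g; the poise makes up the difference. A brass pointer hangs from the pivot on the +x side before a white dial plate.
- stem (a point): On the stem's axis at the pan's top face (100 mm up when level; 111 mm at the start). Axes as the beam's. Stem: 8 mm diameter, 14 mm head with underside 27 mm and top 32 mm above the pan, so a weight goes on only by sliding, from the robot's side along +x. Pan: 36 mm wide (y), from 52 mm before to 36 mm behind the stem. Nothing else reaches the pan's height within 50 mm of the stem in y.
- beam (a joint): Tilt of the beam, rad: 0 = level, positive = weight pan down. Stops at -0.06 (start, casing down) and +0.06. Settles about 1.5 s after it is let go. Once the weight is on, 1 mm of outward poise travel adds about 0.003 rad while the beam is off its stops.
- poise (a joint): Place of the sliding poise along the beam, m: 0 = innermost, 0.09 = outermost, growing away from the pivot towards the weight pan (-y of the balance). Stays where left, slides at about 2 N. Starts in its innermost 10 mm; balance lies further out, between 0.025 and 0.08.
- poise_tab (a point): Centre of the top of the poise's upright dark steel tab: 26 mm across the beam (x), 10 mm along it (y), free on both sides over its upper 40 mm; 165 mm above the table when level. Push its pivot-side face outward or its outer face inward. Fingertips 15 mm below its top clear the fork cheeks.
- thick_weight: Thick slotted steel weight, loose, 300 g: block 60 (x) x 44 (y) x 20 (z) mm, origin at the centre of its underside. A 12 mm wide slot along x through the full thickness, open at the +x end, blind end at x = -4 mm, so the stem stands on the origin when home. Grip it across the 44 mm width. On the pan it overhangs 4 mm each side in y.
- thin_weight: The thin slotted steel weight, not needed: 46 x 34 x 10 mm, same shape, origin at the centre of its underside. Leave it.
- screwdriver: Loose screwdriver in front of the balance, to be left alone. Origin under its middle.
- spanner: Loose spanner to the right of the weights, to be left alone. Origin under its middle.
- bin_red: Red bin of screws, 110 x 85 x 50 mm, on the left, to be left alone. Origin at the centre of its underside.
There are look-alikes about, which are no part of the job. What is shaped like the thick_weight but black is not meant.

How it is judged:
By the outcome, as a careful person would: the job done as asked, in the order asked, and still so for the second after the job is handed in, with the robot touching nothing.
It also fails if it takes over 67 s, if anything falls off the work surface, if the arm or the gripper's body presses on something with over 40 N, if the wrist force passes 120 N, or if a joint passes its speed limit or range.

## Working session

There is one attempt and no reset: what is moved stays moved. The work goes in short steps, Python scripts to look and compute and a shell command to move; the robot and the scene stay as the last step left them, time stands still between calls to the robot, and variables do not carry over. Pictures are saved under pics/ and viewed, about 8 in all and at most 12, crops included, and the job is handed in when it is done.

```bash
ls; mkdir -p pics; python3 - <<'E'
from rig import *
import cv2,numpy as np
s=observe();print(s)
for n in("side","top"):
    cv2.imwrite(f"pics/{n}0.png",grab_frame(n)[:,:,::-1]);c=calibration(n);print(n,c["fx"],c["fy"],c["cx"],c["cy"],c["D"],np.round(c["view"],3).tolist())
E
```

```text
pics
{'time_s': 0.0, 'joint_positions': array([-1.39712818,  0.47779003,  0.02234769,  1.55647596, -0.01151001,
        1.10927685, -0.08309346]), 'joint_vel': array([-0.00043371,  0.00035324,  0.00123554,  0.00089064, -0.00092562,
       -0.00010256,  0.0002132 ]), 'tau': array([-5.78538165e-04, -5.96459949e+01,  1.60766255e+00, -2.81186736e+01,
        1.24937898e-02,  9.71287343e-03, -7.70415880e-06]), 'ee_pos': array([187.53744505, 647.8022892 , 230.32226509]), 'tcp_rot': array([[ 2.78038441e-01, -3.80340662e-04, -9.60569873e-01],
       [ 9.60568229e-01, -1.78182704e-03,  2.78038671e-01],
       [-1.81731878e-03, -9.99998340e-01, -1.30073256e-04]]), 'ft_force': array([-0.36453518, -0.0075785 ,  0.1740944 ]), 'torque': array([ 0.01802655, -0.01613566, -0.00250329]), 'finger_gap': 1.0010594672881334}
side 391.2881395517202 391.2881395517202 322.20954202684874 194.85893739202345 [-0.04370255  0.          0.          0.          0.        ] [[0.883, -0.47, 0.003, -452.328], [0.313, 0.592, 0.743, -218.865], [-0.351, -0.655, 0.67, -1022.513], [0.0, 0.0, 0.0, 1.0]]
top 405.8980907914163 405.8980907914163 322.71736054117804 196.2163849826247 [0.0274154 0.        0.        0.        0.       ] [[-0.023, -0.999, -0.028, -3.647], [0.983, -0.027, 0.179, -541.013], [-0.18, -0.023, 0.983, -1105.124], [0.0, 0.0, 0.0, 1.0]]
```

View pics/top0.png

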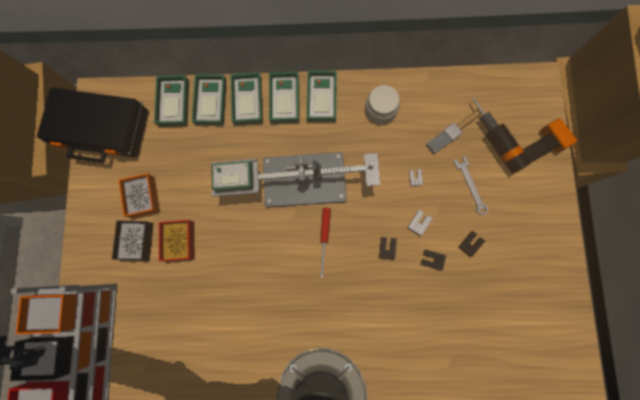

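View pics/side0.png

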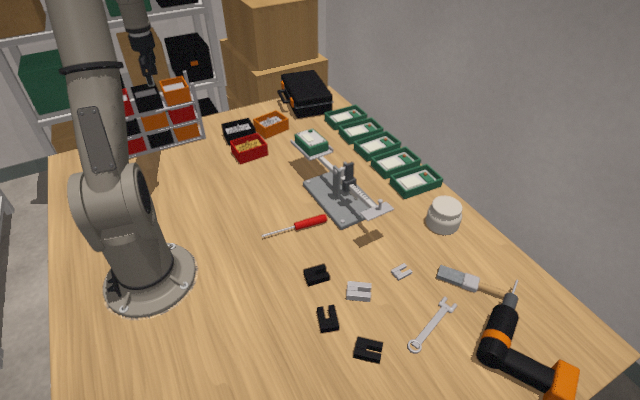

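The top view shows the balance at about (305,178), with its weight pan at (372,170). There are five slotted blocks: three black at (388,248), (433,260) and (471,243), and two silver at (420,222) (larger) and (416,177) (smaller). The larger silver one, (420,222) top and (359,291) side, fits the thick weight; the black ones are look-alikes and the small one is the thin weight. I'll confirm that in an enlarged crop and measure.

```bash
cat > h.py <<'E'
from rig import *
import cv2,numpy as np
F=np.diag([1.,-1,-1])
def cam(n):
    c=calibration(n);V=np.array(c["view"]);K=np.array([[c["fx"],0,c["cx"]],[0,c["fy"],c["cy"]],[0,0,1]])
    return K,np.array(c["D"]),F@V[:3,:3],F@V[:3,3]
def proj(n,P):
    K,D,R,t=cam(n);return cv2.projectPoints(np.array(P,float).reshape(-1,1,3),cv2.Rodrigues(R)[0],t,K,D)[0][:,0]
def ray(n,uv):
    K,D,R,t=cam(n);u=cv2.undistortPoints(np.array(uv,float).reshape(-1,1,2),K,D)[:,0]
    d=np.c_[u,np.ones(len(u))]@R;return -R.T@t,d
def plane(n,uv,z):
    o,d=ray(n,uv);return o+d*((z-o[2])/d[:,2])[:,None]
def tri(uv1,uv2):
    (o,d),(p,e)=ray("top",[uv1]),ray("side",[uv2]);d=d[0];e=e[0]
    s=np.linalg.lstsq(np.c_[d,-e],p-o,rcond=None)[0];a=o+d*s[0];b=p+e*s[1]
    return (a+b)/2,np.linalg.norm(a-b)
def sub(m,n,size=None): pass
E
python3 - <<'E'
from h import *
t=cv2.imread("pics/top0.png");s=cv2.imread("pics/side0.png")
a=cv2.resize(t[140:250,240:450],None,fx=3.8,fy=3.8,interpolation=cv2.INTER_CUBIC)[:,:798]
cv2.imwrite("pics/ct.png",a)
b=cv2.resize(s[125:315,285:425],None,fx=3.1,fy=3.1,interpolation=cv2.INTER_CUBIC)
cv2.imwrite("pics/cs.png",b)
for n,im,box in(("top",t,(400,205,440,240)),("side",s,(335,272,385,310))):
    x0,y0,x1,y1=box;h=cv2.cvtColor(im,cv2.COLOR_BGR2HSV)[y0:y1,x0:x1]
    m=((h[...,1]<60)&(h[...,2]>110)).astype(np.uint8)
    c=max(cv2.findContours(m,0,2)[0],key=cv2.contourArea)+[x0,y0]
    hull=cv2.convexHull(c)[:,0]
    p=plane(n,hull,20 if n=="top" else 20)
    print(n,m.sum(),hull.min(0),hull.max(0),cv2.minAreaRect(p[:,:2].astype(np.float32)))
    ys,xs=np.nonzero(m);print(n,"centroid",plane(n,[[xs.mean()+x0,ys.mean()+y0]],20))
E
```

```text
top 275 [409 211] [431 234] ((462.391357421875, -291.6253967285156), (43.4148063659668, 60.881614685058594), 55.318748474121094)
top centroid [[ 460.06464847 -290.18424176   20.        ]]
side 350 [346 281] [371 297] ((458.32940673828125, -295.1638488769531), (46.183837890625, 62.11008071899414), 56.80027389526367)
side centroid [[ 456.09756245 -295.32946987   20.        ]]
```

View pics/ct.png

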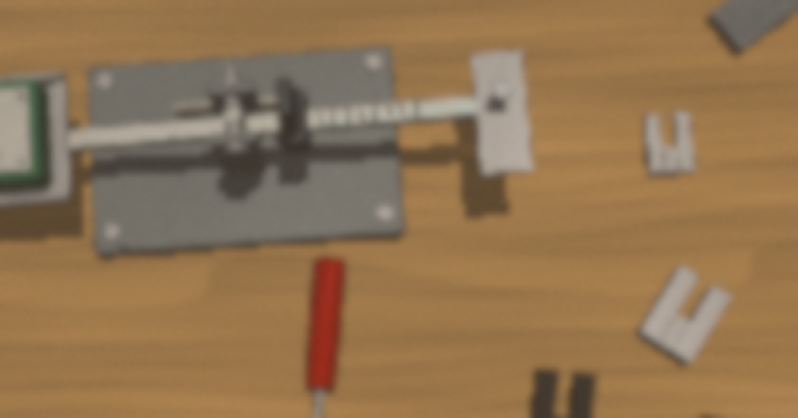

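View pics/cs.png

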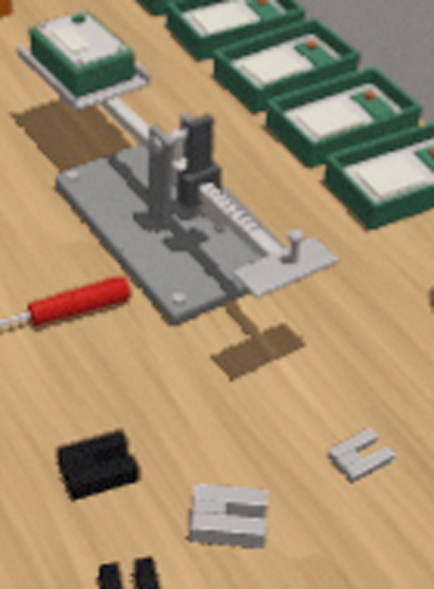

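The crops confirm it: the bright thick block, crop (685,315), measures 61 x 43 mm with its slot towards +x/−y. The pan is at crop (503,110), the stem head at top-crop (500,92) and side-crop (295,238), and the poise tab at top-crop (292,115). Next I'll compute the balance pose.

```bash
python3 - <<'E'
from h import *
T=lambda p:np.array(p,float)/3.8+[240,140]-.37
S=lambda p:np.array(p,float)/3.1+[285,125]-.33
b=plane("top",T([(90,70),(390,47),(403,235),(97,255)]),18)
print("base",b.round(1).tolist(),b.mean(0),cv2.minAreaRect(b[:,:2].astype(np.float32)))
p=plane("top",T([(471,53),(521,50),(533,170),(482,173)]),111)
print("pan",p.round(1).tolist(),p.mean(0),cv2.minAreaRect(p[:,:2].astype(np.float32)))
print("stemhead",tri(T((501,90)),S((295,236))), plane("top",[T((501,90))],143),plane("side",[S((295,236))],143))
print("panside",plane("side",S([(238,275),(263,293),(337,260),(305,240)]),111).round(1).tolist())
print("tab side top", plane("side",S([(183,117),(213,122)]),165).round(1).tolist())
print("tab top", plane("top",T([(292,90),(292,128)]),165).round(1).tolist())
print("base side",plane("side",S([(57,180),(172,320)]),18).round(1).tolist())
# reference thick weight
E
```

```text
base [[667.0, 157.9, 18.0], [678.5, -77.7, 18.0], [529.0, -83.0, 18.0], [519.9, 152.0, 18.0]] [598.57650741  37.30948773  18.        ] ((599.16552734375, 37.24309539794922), (149.52996826171875, 235.91748046875), 2.2252204418182373)
pan [[644.6, -133.0, 111.0], [645.7, -168.8, 111.0], [557.5, -173.3, 111.0], [556.4, -137.2, 111.0]] [ 601.04421282 -153.07135225  111.        ] ((601.05224609375, -153.11944580078125), (88.92178344726562, 36.06648635864258), 2.732006072998047)
stemhead (array([ 608.23130873, -149.95903833,  137.43282479]), np.float64(2.8130326083615036)) [[ 608.09104252 -149.99412266  143.        ]] [[ 602.83957206 -154.43379333  143.        ]]
panside [[553.6, -145.4, 111.0], [560.8, -173.8, 111.0], [640.4, -170.3, 111.0], [630.2, -135.9, 111.0]]
tab side top [[587.3, 10.3, 165.0], [608.0, -9.1, 165.0]]
tab top [[606.6, -5.8, 165.0], [580.0, -5.2, 165.0]]
base side [[516.4, 141.6, 18.0], [523.0, -90.8, 18.0]]
```

```bash
python3 -m creep '[0,0,-1,5.2,-7.5,1.2,85, 0,0,-1,5.2,-7.5,1.2,85, 0,0,-2,5.2,-7.5,1.2,85, 0,0,-2,5.2,-7.5,1.2,85, 0,0,-2.25,5.2,-7.5,1.2,85, 0,0,-2.25,5.2,-7.5,1.2,85, 0,0,-2.25,5.2,-7.5,1.2,85, 0,0,-2.25,5.2,-7.5,1.2,85, 0,0,-2.25,5.2,-7.5,1.2,85, 0,0,-2.25,5.2,-7.5,1.2,85, 0,0,-2.25,5.2,-7.5,1.2,85]'
```

```text
time_s: 1.48
ee_pos: [499.1, 198.9, 302.9]
tcp_rot: [[0.561, -0.001, -0.828], [0.828, 0.0, 0.561], [-0.0, -1.0, 0.001]]
ft_force: [0.1, 0.6, -1.0]
finger_gap: 0.996
```

```bash
python3 -m creep '[0,0,0,-0.66,-8.2,-0.3,85, 0,0,0,-0.66,-8.2,-0.3,85, 0,0,0,-0.66,-8.2,-0.3,85, 0,0,0,-0.66,-8.2,-0.3,85, 0,0,0,-0.66,-8.2,-0.3,85, 0,0,0,-0.66,-8.2,-0.3,85, 0,0,0,-0.66,-8.2,-0.3,85, 0,0,0,-0.66,-8.2,-0.3,85, 0,0,0,-0.66,-8.2,-3.7,85, 0,0,0,-0.66,-8.2,-3.7,85, 0,0,0,-0.66,-8.2,-3.7,85, 0,0,0,-0.66,-8.2,-3.7,85]'
python3 - <<'E'
from h import *
print(observe()["ee_pos"])
for n,b in(("side",(270,200,430,320)),("top",(360,140,500,260))):
    im=grab_frame(n)[:,:,::-1];cv2.imwrite(f"pics/{n}1.png",im)
    cv2.imwrite(f"pics/{n}1c.png",cv2.resize(im[b[1]:b[3],b[0]:b[2]],None,fx=4,fy=4,interpolation=cv2.INTER_CUBIC))
s=cv2.imread("pics/side1c.png");t=cv2.imread("pics/top1c.png")
h=max(s.shape[0],t.shape[0]);o=np.zeros((h,s.shape[1]+t.shape[1],3),np.uint8);o[:s.shape[0],:s.shape[1]]=s;o[:t.shape[0],s.shape[1]:]=t
cv2.imwrite("pics/m1.png",cv2.resize(o,(800,int(800*h/o.shape[1]))));print(proj("side",observe()["ee_pos"]),proj("top",observe()["ee_pos"]))
E
```

```text
time_s: 2.98
ee_pos: [458.4, -290.3, 77.6]
tcp_rot: [[0.559, -0.007, -0.829], [0.829, 0.004, 0.559], [-0.001, -1.0, 0.008]]
ft_force: [-0.7, 0.4, 0.2]
finger_gap: 0.996
[ 458.43305182 -290.27122046   77.63463148]
[[360.15012315 273.27793801]] [[424.42819917 220.67927406]]
```

View pics/m1.png

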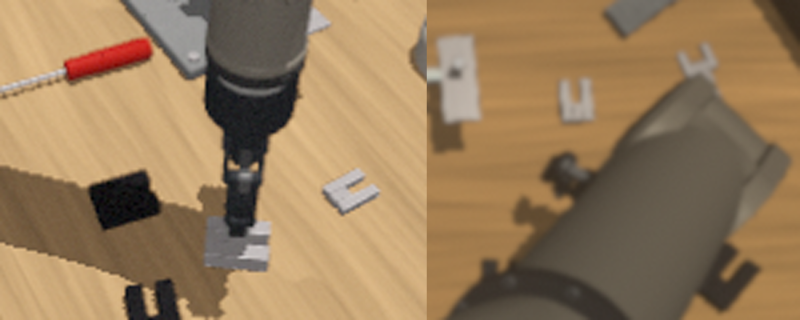

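```bash
python3 -m creep '[0,0,0,0,0,-0.6,85, 0,0,0,0,0,-0.9,85, 0,0,0,0,0,-1,85, 0,0,0,0,0,-1,85, 0,0,0,0,0,-1,85, 0,0,0,0,0,-1,85]'
```

```text
time_s: 3.82
ee_pos: [460.6, -293.8, 22.0]
tcp_rot: [[0.561, 0.001, -0.828], [0.828, -0.0, 0.561], [0.0, -1.0, -0.001]]
ft_force: [0.3, -0.3, -0.2]
finger_gap: 0.996
```

```bash
python3 -m creep '[0,0,0,0,0,-0.15,85, 0,0,0,0,0,-0.3,85, 0,0,0,0,0,-0.3,60, 0,0,0,0,0,-0.3,40, 0,0,0,0,0,-0.3,30, 0,0,0,0,0,-0.3,30, 0,0,0,0,0,-0.3,30, 0,0,0,0,0,-0.3,30, 0,0,0,0,0,-0.3,30]'
```

```text
time_s: 4.95
ee_pos: [460.2, -293.8, 3.7]
tcp_rot: [[0.561, 0.0, -0.828], [0.828, -0.0, 0.561], [0.0, -1.0, -0.0]]
ft_force: [-1.2, 0.2, 5.9]
finger_gap: 0.497
```

```bash
python3 -m creep '[0,0,0,0,0,0.5,30, 0,0,0,0,0,1.4,30, 0,0,1,0.3,0.6,2.2,30, 0,0,2,0.6,1.2,2.4,30, 0,0,3,0.9,1.8,2.4,30, 0,0,4,1.1,2.2,2.4,30, 0,0,4.57,1.17,2.3,2.4,30, 0,0,4.57,1.17,2.3,2.4,30, 0,0,4.57,1.17,2.3,2.4,30, 0,0,4.57,1.17,2.3,2.4,30]'
python3 - <<'E'
from h import *
for n,b in(("side",(300,140,430,250)),("top",(320,130,450,240))):
    im=grab_frame(n)[:,:,::-1];cv2.imwrite(f"pics/{n}2.png",im)
    cv2.imwrite(f"pics/{n}2c.png",cv2.resize(im[b[1]:b[3],b[0]:b[2]],None,fx=3,fy=3,interpolation=cv2.INTER_CUBIC))
cv2.imwrite("pics/m2.png",np.hstack([cv2.imread("pics/side2c.png"),cv2.imread("pics/top2c.png")]));print(observe()["ee_pos"])
E
```

```text
time_s: 6.2
ee_pos: [529.8, -156.4, 147.2]
tcp_rot: [[-0.04, -0.0, -0.999], [0.999, -0.0, -0.04], [-0.0, -1.0, 0.0]]
ft_force: [-0.4, 0.6, -2.1]
finger_gap: 0.499
[ 530.01301347 -156.12530185  147.25848059]
```

View pics/m2.png

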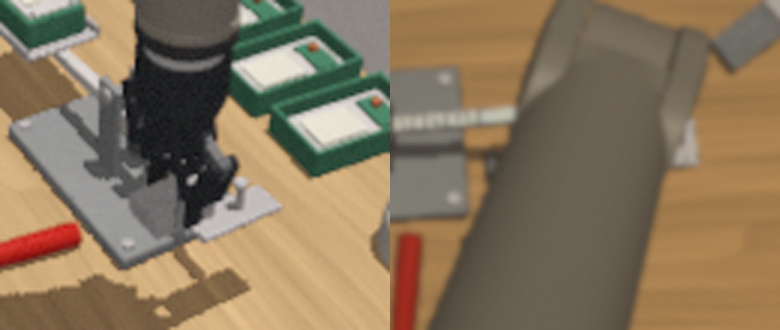

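```bash
python3 - <<'E'
from h import *
im=cv2.imread("pics/side2.png");x0,y0,f=330,180,8
o=cv2.resize(im[y0:y0+60,x0:x0+75],None,fx=f,fy=f,interpolation=cv2.INTER_CUBIC)
a=np.radians(2.4);R=np.array([[np.cos(a),-np.sin(a),0],[np.sin(a),np.cos(a),0],[0,0,1]])
W=np.array([529.9,-156.2,143.5])+np.array([(x,y,z) for x in(-30,30) for y in(-22,22) for z in(0,20)])@R.T
st=np.array([605.5,-152.3,111])
P=st+np.array([(0,0,32),(0,0,27),(0,0,0),(-52,-18,1),(-52,18,-1),(36,-18,1),(36,18,-1)])@R.T
for p,c in((W,(0,0,255)),(P,(255,0,0))):
    for q in proj("side",p): cv2.circle(o,tuple(int(v) for v in (q-[x0,y0]+.5)*f),3,c,-1)
cv2.imwrite("pics/o2.png",o)
E
```

```text
(no output)
```

View pics/o2.png

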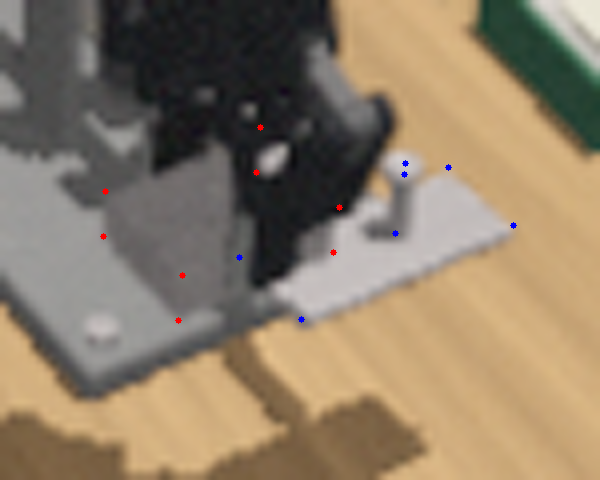

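The weight is held well. In the overlay, the predicted weight corners and stem points agree with the picture within about 1 px: stem head at (403,163) against (405,163), near weight corner at (178,312) against (178,320). I'm lowering and starting the slide.

```bash
python3 -m creep '[0,0,0,0,0,-0.25,30, 0,0,0,0,0,-0.48,30, 0,0,0,0,0,-0.48,30, 0,0,0,0.2,0.01,-0.48,30, 0,0,0,0.4,0.015,-0.48,30, 0,0,0,0.55,0.02,-0.48,30, 0,0,0,0.6,0.025,-0.48,30, 0,0,0,0.6,0.025,-0.48,30, 0,0,0,0.6,0.025,-0.48,30]'
python3 - <<'E'
from h import *
im=grab_frame("side")[:,:,::-1];cv2.imwrite("pics/side3.png",im);x0,y0,f=330,160,8
o=cv2.resize(im[y0:y0+70,x0:x0+75],None,fx=f,fy=f,interpolation=cv2.INTER_CUBIC)
cv2.imwrite("pics/o3.png",o);print(observe()["ee_pos"],observe()["ft_force"])
E
```

```text
time_s: 7.42
ee_pos: [565.8, -154.2, 118.4]
tcp_rot: [[-0.042, -0.001, -0.999], [0.999, 0.0, -0.042], [0.0, -1.0, 0.001]]
ft_force: [0.2, -0.3, -3.4]
finger_gap: 0.495
[ 565.86569495 -154.21684045  118.48901441] [-0.84491145 -0.11625144 -3.09086993]
```

View pics/o3.png

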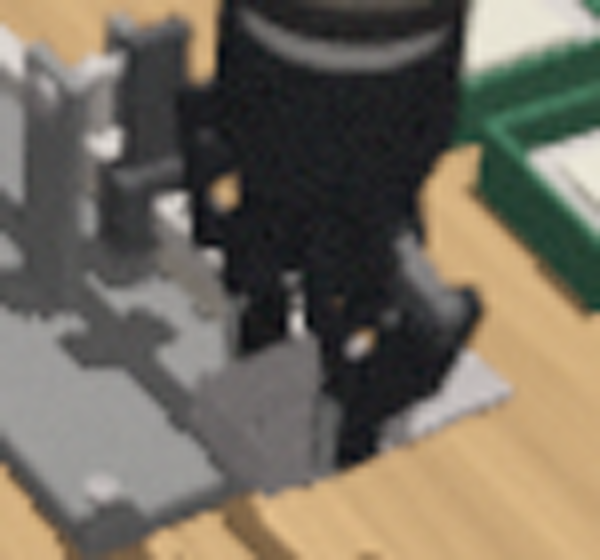

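```bash
python3 -m creep '[0,0,0,0.07,-0.005,0,30, 0,0,0,0.14,-0.003,0,30, 0,0,0,0.2,0,0,30, 0,0,0,0.2,0,0,30]'; python3 -m creep '[0,0,0,0.06,0.002,0,30, 0,0,0,0.12,0.005,0,30, 0,0,0,0.18,0.008,0,30, 0,0,0,0.24,0.01,0,30, 0,0,0,0.24,0.01,0,30]'
```

```text
time_s: 7.98
ee_pos: [578.7, -154.0, 118.5]
tcp_rot: [[-0.042, 0.0, -0.999], [0.999, -0.0, -0.042], [-0.0, -1.0, -0.0]]
ft_force: [0.3, 0.2, -3.3]
finger_gap: 0.498
time_s: 8.6
ee_pos: [593.1, -153.4, 118.5]
tcp_rot: [[-0.042, 0.0, -0.999], [0.999, 0.0, -0.042], [-0.0, -1.0, -0.0]]
ft_force: [-0.2, 0.6, -2.8]
finger_gap: 0.497
```

```bash
python3 -m creep '[0,0,0,0.04,0.002,0,30, 0,0,0,0.08,0.004,0,30, 0,0,0,0.12,0.005,0,30, 0,0,0,0.12,0.005,0,30]'; python3 -m creep '[0,0,0,0.02,0.001,0,30, 0,0,0,0.04,0.002,0,30, 0,0,0,0.04,0.002,0,30]'
```

```text
time_s: 9.1
ee_pos: [600.1, -153.1, 118.5]
tcp_rot: [[-0.042, 0.0, -0.999], [0.999, 0.0, -0.042], [0.0, -1.0, -0.0]]
ft_force: [-0.6, 0.8, -3.0]
finger_gap: 0.496
time_s: 9.48
ee_pos: [602.4, -153.1, 118.5]
tcp_rot: [[-0.042, 0.0, -0.999], [0.999, -0.0, -0.042], [-0.0, -1.0, -0.0]]
ft_force: [-0.1, -0.4, -3.0]
finger_gap: 0.496
```

```bash
python3 -m creep '[0,0,0,0.015,0.001,0,30, 0,0,0,0.025,0.001,0,30, 0,0,0,0.025,0.001,0,30]'
```

```text
time_s: 9.85
ee_pos: [603.9, -153.1, 118.5]
tcp_rot: [[-0.042, 0.0, -0.999], [0.999, -0.0, -0.042], [-0.0, -1.0, -0.0]]
ft_force: [-0.1, 0.3, -1.9]
finger_gap: 0.497
```

```bash
python3 -m creep '[0,0,0,0.015,0.001,0,30, 0,0,0,0.02,0.001,0,30, 0,0,0,0.02,0.001,0,30]';  python3 -m creep '[0,0,0,0.01,0,0,30, 0,0,0,0.02,0.001,0,30, 0,0,0,0.02,0.001,0,30]'
```

```text
time_s: 10.22
ee_pos: [605.0, -153.0, 118.5]
tcp_rot: [[-0.042, -0.0, -0.999], [0.999, 0.0, -0.042], [0.0, -1.0, 0.0]]
ft_force: [0.3, -0.0, -2.9]
finger_gap: 0.497
time_s: 10.6
ee_pos: [606.1, -152.9, 118.5]
tcp_rot: [[-0.042, -0.0, -0.999], [0.999, 0.0, -0.042], [0.0, -1.0, 0.0]]
ft_force: [-0.5, -0.6, -3.1]
finger_gap: 0.495
```

```bash
python3 -m creep '[0,0,0,0.01,0,0,30, 0,0,0,0.015,0.001,0,30, 0,0,0,0.015,0.001,0,30]'
```

```text
time_s: 10.98
ee_pos: [606.3, -152.9, 118.4]
tcp_rot: [[-0.042, -0.002, -0.999], [0.999, 0.0, -0.042], [0.0, -1.0, 0.002]]
ft_force: [-5.1, -0.6, 0.3]
finger_gap: 0.499
```

```bash
python3 -m creep '[0,0,0,-0.006,0,0,30, 0,0,0,-0.006,0,-0.02,30, 0,0,0,-0.006,0,-0.04,30, 0,0,0,-0.006,0,-0.05,30, 0,0,0,-0.006,0,-0.05,30]';  python3 -m creep '[0,0,0,0,0,-0.01,30, 0,0,0,0,0,-0.02,30, 0,0,0,0,0,-0.03,30, 0,0,0,0,0,-0.03,30]'
```

```text
time_s: 11.6
ee_pos: [606.3, -153.0, 115.4]
tcp_rot: [[-0.042, -0.001, -0.999], [0.999, -0.0, -0.042], [0.0, -1.0, 0.001]]
ft_force: [-5.2, -0.7, -0.3]
finger_gap: 0.496
time_s: 12.1
ee_pos: [606.3, -153.0, 113.6]
tcp_rot: [[-0.042, -0.001, -0.999], [0.999, -0.0, -0.042], [0.0, -1.0, 0.001]]
ft_force: [-5.1, -0.3, 0.8]
finger_gap: 0.497
```

```bash
python3 -m creep '[0,0,0,-0.008,0,-0.01,30, 0,0,0,-0.008,0,-0.02,30, 0,0,0,-0.008,0,-0.02,30]'
```

```text
time_s: 12.48
ee_pos: [606.3, -153.0, 112.5]
tcp_rot: [[-0.042, 0.0, -0.999], [0.999, -0.0, -0.042], [-0.0, -1.0, -0.0]]
ft_force: [-4.9, -0.6, -1.0]
finger_gap: 0.497
```

```bash
python3 -m creep '[0,0,0,-0.01,0,-0.01,30, 0,0,0,-0.01,0,-0.01,30, 0,0,0,-0.01,0,-0.01,30]'
```

```text
time_s: 12.85
ee_pos: [606.2, -153.0, 112.2]
tcp_rot: [[-0.042, 0.001, -0.999], [0.999, -0.0, -0.042], [-0.0, -1.0, -0.001]]
ft_force: [-1.6, -0.2, -0.1]
finger_gap: 0.499
```

```bash
python3 -m creep '[0,0,0,0,0,0,46, 0,0,0,0,0,0,50, 0,0,0,0,0,0,56, 0,0,0,0,0,0,62, 0,0,0,0,0,0,62, 0,0,0,0,0,0,62]'; python3 -m creep '[0,0,0,0,0,0.2,62, 0,0,0,0,0,0.6,62, 0,0,0,0,0,1.3,62, 0,0,0,-1,-1,1.8,62, 0,0,0,-2,-2,1.8,40, 0,0,0,-3,-2.5,1.8,20, 0,0,0,-3,-2.5,1.8,0, 0,0,0,-3,-2.5,1.8,0, 0,0,0,-3,-2.5,1.8,0]'
python3 - <<'E'
from h import *
T=grab_frame("top")[:,:,::-1];S=grab_frame("side")[:,:,::-1];cv2.imwrite("pics/top4.png",T);cv2.imwrite("pics/side4.png",S)
a=cv2.resize(T[145:215,250:390],None,fx=5,fy=5,interpolation=cv2.INTER_CUBIC)
b=cv2.resize(S[125:225,290:400],None,fx=2.4,fy=2.4,interpolation=cv2.INTER_CUBIC)
b=cv2.resize(S[160:225,290:400],None,fx=3.6,fy=3.6,interpolation=cv2.INTER_CUBIC)
o=np.zeros((a.shape[0]+b.shape[0],700,3),np.uint8);o[:350]=a;o[350:,:b.shape[1]]=b;cv2.imwrite("pics/o4.png",o);print(o.shape)
E
```

```text
time_s: 13.6
ee_pos: [605.7, -152.9, 111.9]
tcp_rot: [[-0.042, 0.0, -0.999], [0.999, 0.0, -0.042], [0.0, -1.0, -0.0]]
ft_force: [0.1, -0.7, 0.1]
finger_gap: 0.724
time_s: 14.72
ee_pos: [426.5, -302.6, 220.6]
tcp_rot: [[-0.042, 0.002, -0.999], [0.999, 0.0, -0.042], [0.0, -1.0, -0.002]]
ft_force: [0.4, -0.3, -0.1]
finger_gap: -0.002
(584, 700, 3)
```

View pics/o4.png

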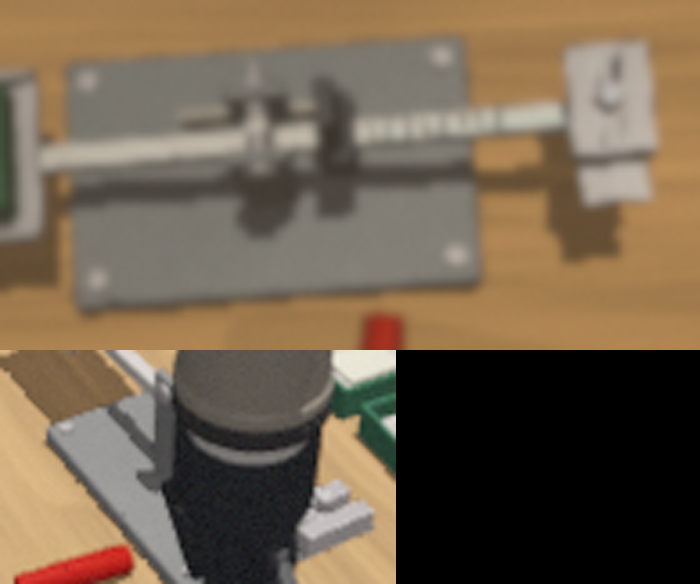

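The weight is home: the stem head shows at crop (610,97), in the middle of the block, with the slot running on towards +x. I have three views left, so I'll find the tab numerically.

```bash
python3 - <<'E'
from h import *
t=cv2.cvtColor(cv2.imread("pics/top4.png"),6);s=cv2.cvtColor(cv2.imread("pics/side0.png"),6)
print("side0 cols338-360");
for r in range(156,188,2):print(r,s[r,336:360])
print("top4 cols 308-326")
for r in range(156,180):print(r,t[r,308:326])
E
```

```text
side0 cols338-360
156 [172 167 167 167 161 161 161 167 170 171 170 169 171 170 170 165 165 168
 171 173 172 166 163 156]
158 [176 172 172 168 167 166 162 163 161 164 173 171 169 169 170 169 170 169
 168 170 172 174 171 168]
160 [171 174 174 172 170 168 169 166 165 162 163 167 170 171 170 170 169 169
 170 168 168 171 175 175]
162 [165 168 169 172 174 171 162 136 145 148 151 151 147 144 130 107 116 137
 160 166 167 167 170 175]
164 [163 165 168 167 169 173 160 100  73  92  99  95  90  87  72  70  60  82
 138 168 167 166 165 169]
166 [149 157 164 168 173 179 161 113 108  90  48  56  52  55  55  53  50  99
 156 169 166 165 166 164]
168 [134 148 155 166 185 196 191 179 158  93  46  50  56  53  58  57  55  94
 150 169 171 166 166 165]
170 [144 105 136 149 149 127 120 120  88  53  46  54  53  55  54  54  57  98
 150 166 166 171 171 165]
172 [122  95  76  82  88 108 122 120  75  54  47  50  52  56  52  52  54  95
 150 167 165 164 166 170]
174 [ 80  72  75  82  93 114 121 120  70  54  45  54  56  55  47  55  56 108
 160 166 166 165 165 164]
176 [ 71  70  72  81 101 129 133 170 174  93  50  51
[... 1737 characters left out ...]
174 173 170 177]
171 [175 176 179 175 154 115  75  56  54  57  68  82 115 157 178 176 169 173]
172 [182 182 183 179 161 121  79  56  54  56  67  80 110 150 169 165 156 156]
173 [172 170 171 168 153 116  77  57  53  57  66  79  99 129 143 141 131 128]
174 [145 141 143 141 127  98  70  57  55  60  70  77  84 100 114 117 116 113]
175 [111 114 118 114 101  80  63  58  60  67  74  77  77  86 105 116 119 119]
176 [ 96 109 115 110  95  75  62  58  64  70  74  74  72  83 103 115 119 120]
177 [ 92 108 116 113  98  78  63  58  62  65  67  65  64  76  95 104 108 109]
178 [ 84  98 104 104  94  79  66  58  57  59  59  57  58  66  78  85  86  87]
179 [71 80 85 85 81 75 67 60 58 58 57 58 59 64 69 72 74 74]
```

```bash
python3 - <<'E'
from h import *
print(plane("side",[(348.3,163.7)],167.6),plane("top",[(314,165.5),(312.2,165.5)],167.6),tri((314,165.5),(348.3,163.7)))
print(observe()["ee_pos"],ray("top",[(1,1)])[0],ray("side",[(1,1)])[0])
E
```

```text
[[594.0059691   -3.92284975 167.6       ]] [[600.25137675   0.63025648 167.6       ]
 [600.39007346   5.28179795 167.6       ]] (array([599.78653257,   1.58025561, 162.34190543]), np.float64(3.868079178757564))
[ 427.10450639 -301.8431196   220.14494461] [ 332.96127066  -43.80613893 1183.73395835] [ 109.21732927 -752.12641504  848.77179873]
```

```bash
python3 -m creep '[0,0,0,2.86,5.5,0.15,0, 0,0,0,2.86,5.5,0.15,0, 0,0,0,2.86,5.5,0.15,0, 0,0,0,2.86,5.5,0.15,0, 0,0,0,2.86,5.5,0.15,0, 0,0,0,2.86,5.5,0.15,0, 0,0,0,2.86,5.5,0.15,0, 0,0,0,2.86,5.5,0.15,0, 0,0,0,2.86,5.5,0.15,0]'
python3 - <<'E'
from h import *
im=grab_frame("side")[:,:,::-1];cv2.imwrite("pics/s5.png",im)
o=cv2.resize(im[110:230,300:410],None,fx=5,fy=5,interpolation=cv2.INTER_CUBIC);cv2.imwrite("pics/o5.png",o);print(observe()["ee_pos"])
E
```

```text
time_s: 15.95
ee_pos: [596.9, 25.9, 228.8]
tcp_rot: [[-0.041, -0.0, -0.999], [0.999, -0.001, -0.041], [-0.001, -1.0, 0.0]]
ft_force: [-0.1, -0.5, 0.1]
finger_gap: 0.0
[596.92164889  25.80065136 228.95052718]
```

View pics/o5.png

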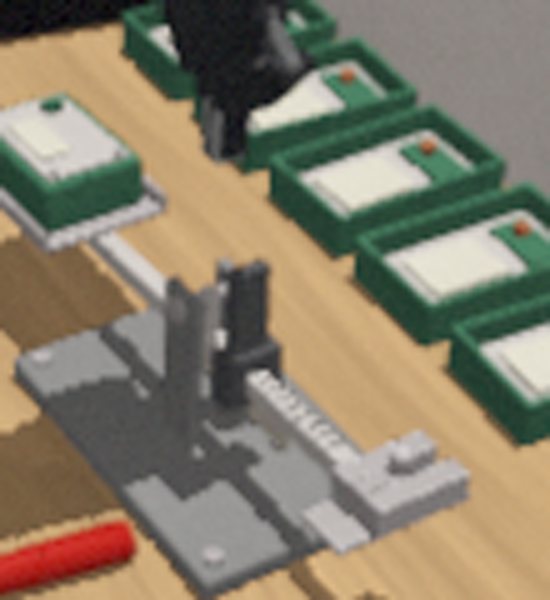

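```bash
python3 -m creep '[0,0,0,0.02,0,-0.6,0, 0,0,0,0.02,0,-1.1,0, 0,0,0,0.02,0,-1.3,0, 0,0,0,0.02,0,-1.3,0, 0,0,0,0.02,-0.05,-1.3,0, 0,0,0,0.02,-0.1,-1.3,0, 0,0,0,0.02,-0.1,-1.3,0]'; python3 -m creep '[0,0,0,0,-0.04,0,0, 0,0,0,0,-0.07,0,0, 0,0,0,0,-0.07,0,0]'
```

```text
time_s: 16.88
ee_pos: [598.9, 20.6, 151.6]
tcp_rot: [[-0.041, 0.001, -0.999], [0.999, 0.0, -0.041], [0.0, -1.0, -0.001]]
ft_force: [0.5, 0.0, 0.3]
finger_gap: 0.0
time_s: 17.25
ee_pos: [598.6, 17.3, 151.0]
tcp_rot: [[-0.042, 0.0, -0.999], [0.999, 0.0, -0.042], [0.0, -1.0, -0.0]]
ft_force: [0.8, 2.4, 0.6]
finger_gap: 0.005
```

```bash
python3 -m creep '[0,0,0,0,-0.05,0,0, 0,0,0,0.005,-0.1,0,0, 0,0,0,0.007,-0.15,0,0, 0,0,0,0.01,-0.2,0,0, 0,0,0,0.01,-0.25,0,0, 0,0,0,0.012,-0.3,0,0, 0,0,0,0.015,-0.33,0,0, 0,0,0,0.015,-0.33,0,0]'; python3 -m creep '[0,0,0,0,0.05,0,0, 0,0,0,0,0.12,0,0]'
cat > tilt.py <<'E'
from h import *
import sys
r=cv2.imread("pics/s5.png");im=grab_frame("side")[:,:,::-1].copy();cv2.imwrite(f"pics/s{sys.argv[1]}.png",im)
def m(a,x0,y0,w,h,b):
    g=lambda q:cv2.cvtColor(q,6)
    tpl=g(a)[y0:y0+h,x0:x0+w];S=g(b)[y0-8:y0+h+14,x0-8:x0+w+8]
    R=cv2.matchTemplate(S,tpl,cv2.TM_CCOEFF_NORMED);_,v,_,(x,y)=cv2.minMaxLoc(R)
    W=np.array([[1,0,x-8],[0,1,y-8]],np.float32)
    cc,W=cv2.findTransformECC(np.ascontiguousarray(tpl),np.ascontiguousarray(g(b)[y0:,x0:]),W,cv2.MOTION_TRANSLATION,(3,100,1e-5),None,3)
    return W[0,2],W[1,2],cc
print("weight",m(r,369,196,24,19,im))
print("casing",m(r,302,130,22,22,im))
for p in((606,-153,120),(590,225,130)):
    q=proj("side",[p,(p[0],p[1],p[2]-11.4*np.sign(-p[1]))]);print("exp for level",q[1]-q[0])
h=cv2.cvtColor(im,6)
print(observe()["time_s"],observe()["ee_pos"].round(1),observe()["ft_force"].round(1))
E
python3 tilt.py 6
```

```text
time_s: 18.25
ee_pos: [599.3, -3.3, 150.9]
tcp_rot: [[-0.042, -0.0, -0.999], [0.999, -0.0, -0.042], [-0.0, -1.0, 0.0]]
ft_force: [0.8, 0.6, 0.8]
finger_gap: -0.001
time_s: 18.5
ee_pos: [599.1, 4.1, 150.8]
tcp_rot: [[-0.042, -0.001, -0.999], [0.999, -0.0, -0.042], [-0.0, -1.0, 0.001]]
ft_force: [0.3, -0.6, -0.2]
finger_gap: -0.003
weight (np.float32(0.03469462), np.float32(0.02009882), 0.9971155245360442)
casing (np.float32(-0.020297576), np.float32(-0.0394346), 0.9989529406705943)
exp for level [-0.42641161  3.03291372]
exp for level [-0.05430463 -2.927457  ]
18.55 [599.1   5.2 150.8] [-0.6  0.8 -0.5]
```

```bash
python3 -m creep '[0,0,0,0,-0.08,0,0, 0,0,0,0.005,-0.13,0,0, 0,0,0,0.007,-0.18,0,0, 0,0,0,0.01,-0.23,0,0, 0,0,0,0.01,-0.28,0,0, 0,0,0,0.012,-0.3,0,0, 0,0,0,0.012,-0.3,0,0, 0,0,0,0.012,-0.22,0,0, 0,0,0,0.012,-0.16,0,0,  0,0,0,0.012,-0.16,0,0,  0,0,0,0.012,-0.16,0,0,  0,0,0,0.012,-0.16,0,0]'; python3 tilt.py 7
```

```text
time_s: 20.05
ee_pos: [600.1, -5.5, 150.9]
tcp_rot: [[-0.042, 0.0, -0.999], [0.999, -0.0, -0.042], [-0.0, -1.0, -0.0]]
ft_force: [-0.7, 0.9, 0.0]
finger_gap: -0.003
weight (np.float32(0.013964565), np.float32(-0.031710252), 0.9969593561207927)
casing (np.float32(-0.017133579), np.float32(-0.017512323), 0.9990269530296354)
exp for level [-0.42641161  3.03291372]
exp for level [-0.05430463 -2.927457  ]
20.1 [600.1  -5.4 150.9] [-0.5  0.6  0.4]
```

```bash
python3 -m creep '[0,0,0,0,-0.08,0,0, 0,0,0,0.005,-0.13,0,0, 0,0,0,0.007,-0.18,0,0, 0,0,0,0.01,-0.23,0,0, 0,0,0,0.01,-0.28,0,0, 0,0,0,0.012,-0.31,0,0, 0,0,0,0.012,-0.31,0,0, 0,0,0,0.012,-0.22,0,0, 0,0,0,0.012,-0.16,0,0,  0,0,0,0.012,-0.16,0,0,  0,0,0,0.012,-0.16,0,0,  0,0,0,0.012,-0.16,0,0]'; python3 tilt.py 8
```

```text
time_s: 21.6
ee_pos: [600.8, -15.1, 150.9]
tcp_rot: [[-0.042, 0.0, -0.999], [0.999, -0.0, -0.042], [-0.0, -1.0, -0.0]]
ft_force: [-1.7, -0.3, -1.2]
finger_gap: 0.001
weight (np.float32(-0.19773287), np.float32(1.3811374), 0.9615350652917395)
casing (np.float32(0.11881792), np.float32(-1.020177), 0.998240910776326)
exp for level [-0.42641161  3.03291372]
exp for level [-0.05430463 -2.927457  ]
21.65 [600.8 -15.  150.9] [ 0.2 -0.7  0. ]
```

```bash
python3 -m creep '[0,0,0,0,0,0,0, 0,0,0,0,0,0,0, 0,0,0,0,0,0,0, 0,0,0,0,0,0,0, 0,0,0,0,0,0,0, 0,0,0,0,0,0,0, 0,0,0,0,0,0,0, 0,0,0,0,0,0,0]'; python3 tilt.py 9
```

```text
time_s: 22.65
ee_pos: [600.8, -14.8, 150.9]
tcp_rot: [[-0.042, -0.0, -0.999], [0.999, -0.0, -0.042], [-0.0, -1.0, 0.0]]
ft_force: [0.2, 0.0, 0.1]
finger_gap: -0.002
weight (np.float32(-0.16235948), np.float32(1.2858111), 0.9693737435311669)
casing (np.float32(0.12265503), np.float32(-0.95953006), 0.9979551065361095)
exp for level [-0.42641161  3.03291372]
exp for level [-0.05430463 -2.927457  ]
22.7 [600.8 -14.8 150.9] [ 0.2 -0.4  0. ]
```

```bash
python3 -m creep '[0,0,0,0,-0.08,0,0, 0,0,0,0.005,-0.13,0,0, 0,0,0,0.007,-0.18,0,0, 0,0,0,0.01,-0.23,0,0, 0,0,0,0.01,-0.28,0,0, 0,0,0,0.012,-0.31,0,0, 0,0,0,0.012,-0.31,0,0, 0,0,0,0.012,-0.22,0,0, 0,0,0,0.012,-0.16,0,0,  0,0,0,0.012,-0.16,0,0,  0,0,0,0.012,-0.16,0,0,  0,0,0,0.012,-0.16,0,0]';python3 -m creep '[0,0,0,0,0,0,0, 0,0,0,0,0,0,0, 0,0,0,0,0,0,0, 0,0,0,0,0,0,0, 0,0,0,0,0,0,0, 0,0,0,0,0,0,0, 0,0,0,0,0,0,0, 0,0,0,0,0,0,0]'; python3 tilt.py 10
```

```text
time_s: 24.2
ee_pos: [601.5, -24.7, 150.9]
tcp_rot: [[-0.042, 0.0, -0.999], [0.999, -0.0, -0.042], [-0.0, -1.0, -0.0]]
ft_force: [-1.1, -0.6, 0.2]
finger_gap: -0.005
time_s: 25.2
ee_pos: [601.5, -24.4, 150.9]
tcp_rot: [[-0.042, 0.0, -0.999], [0.999, 0.0, -0.042], [0.0, -1.0, -0.0]]
ft_force: [0.4, 0.2, -0.5]
finger_gap: -0.003
weight (np.float32(-0.47011957), np.float32(2.6562095), 0.8574612583426877)
casing (np.float32(0.2818044), np.float32(-1.7922212), 0.9948567409162395)
exp for level [-0.42641161  3.03291372]
exp for level [-0.05430463 -2.927457  ]
25.25 [601.5 -24.4 150.9] [0.  0.  0.4]
```

```bash
cat > lk.py <<'E'
from h import *
import sys
g=lambda n:cv2.cvtColor(cv2.imread(f"pics/s{n}.png"),6)
r=g(5)
a=np.radians(2.4);ex=np.array([np.cos(a),np.sin(a),0]);piv=np.array([598,35.7,120.])
rot=lambda P,t:(P-piv)@cv2.Rodrigues(-ex*t)[0].T+piv   # + = weight (-y) side down? check sign by z
def feats(x0,y0,x1,y1,z):
    m=np.zeros_like(r);m[y0:y1,x0:x1]=255
    p=cv2.goodFeaturesToTrack(r,14,0.05,3,mask=m,blockSize=3)
    return p,plane("side",p[:,0],z)
for nm,box,z in(("weight",(370,195,396,218),131),("casing",(301,129,329,154),133)):
    p,P=feats(*box,z)
    Q=rot(P,0.06)
    if (Q[0,2]-P[0,2])*(1 if nm=="casing" else -1)<0: Q=rot(P,-0.06)
    E=proj("side",Q)-proj("side",P)
    for n in sys.argv[1:]:
        q,s,e=cv2.calcOpticalFlowPyrLK(r,g(n),p,None,winSize=(7,7),maxLevel=2)
        b,sb,_=cv2.calcOpticalFlowPyrLK(g(n),r,q,None,winSize=(7,7),maxLevel=2)
        ok=(np.abs(b-p).max((1,2))<.15)&(e[:,0]<12)
        d=(q-p)[:,0];f=d[:,1]/E[:,1];print(nm,n,"E",E.mean(0).round(2),"med",np.median(f[ok]).round(3),np.c_[p[ok,0],d[ok],f[ok]].round(2).tolist() if n==sys.argv[-1] else "")
E
python3 lk.py 9 10
```

```text
weight 9 E [-0.39  3.33] med 0.35 
weight 10 E [-0.39  3.33] med 0.75 [[378.0, 203.0, -0.28, 2.64, 0.86], [374.0, 217.0, -1.07, 2.63, 0.72], [393.0, 206.0, -0.49, 2.79, 0.79], [376.0, 212.0, -0.4, 2.61, 0.75], [386.0, 201.0, -0.12, 2.42, 0.77], [392.0, 209.0, -0.49, 2.6, 0.71], [372.0, 201.0, 0.18, 2.12, 0.75], [374.0, 208.0, -0.51, 2.51, 0.78], [381.0, 216.0, 1.68, 1.56, 0.41]]
casing 9 E [ 0.14 -2.08] med 0.396 
casing 10 E [ 0.14 -2.08] med 0.813 [[309.0, 131.0, 0.19, -2.5, 0.8], [327.0, 142.0, 0.07, -1.73, 0.94], [323.0, 139.0, 0.35, -1.77, 0.82], [309.0, 145.0, 0.31, -1.57, 0.76], [326.0, 150.0, -0.2, -1.7, 1.33], [312.0, 144.0, 0.01, -1.55, 0.75]]
```

```bash
python3 -m creep '[0,0,0,0,-0.08,0,0, 0,0,0,0.003,-0.13,0,0, 0,0,0,0.005,-0.17,0,0, 0,0,0,0.006,-0.2,0,0, 0,0,0,0.007,-0.225,0,0, 0,0,0,0.007,-0.225,0,0, 0,0,0,0.007,-0.15,0,0, 0,0,0,0.007,-0.07,0,0,  0,0,0,0.007,-0.07,0,0,  0,0,0,0.007,-0.07,0,0,  0,0,0,0.007,-0.07,0,0]';python3 -m creep '[0,0,0,0,0,0,0, 0,0,0,0,0,0,0, 0,0,0,0,0,0,0, 0,0,0,0,0,0,0, 0,0,0,0,0,0,0, 0,0,0,0,0,0,0, 0,0,0,0,0,0,0, 0,0,0,0,0,0,0]'; python3 tilt.py 11; python3 lk.py 9 10 11
```

```text
time_s: 26.62
ee_pos: [601.9, -28.8, 150.9]
tcp_rot: [[-0.042, 0.0, -0.999], [0.999, -0.0, -0.042], [-0.0, -1.0, -0.0]]
ft_force: [2.0, -0.4, 0.3]
finger_gap: 0.0
time_s: 27.62
ee_pos: [601.9, -28.6, 150.9]
tcp_rot: [[-0.042, -0.0, -0.999], [0.999, 0.0, -0.042], [0.0, -1.0, 0.0]]
ft_force: [-0.5, 0.3, 1.0]
finger_gap: 0.0
weight (np.float32(-0.60736483), np.float32(3.1726854), 0.8715001275045132)
casing (np.float32(0.3078961), np.float32(-2.1365135), 0.9946028488939154)
exp for level [-0.42641161  3.03291372]
exp for level [-0.05430463 -2.927457  ]
27.675 [601.9 -28.7 150.9] [ 0.2  0.4 -0.8]
weight 9 E [-0.39  3.33] med 0.35 
weight 10 E [-0.39  3.33] med 0.75 
weight 11 E [-0.39  3.33] med 0.897 [[374.0, 217.0, -0.82, 2.94, 0.8], [393.0, 206.0, -0.49, 3.28, 0.93], [376.0, 212.0, -0.52, 3.13, 0.9], [386.0, 201.0, -0.13, 2.81, 0.9], [392.0, 209.0, -0.5, 3.07, 0.84], [374.0, 208.0, -0.58, 3.02, 0.93], [381.0, 216.0, 1.6, 2.03, 0.54]]
casing 9 E [ 0.14 -2.08] med 0.396 
casing 10 E [ 0.14 -2.08] med 0.813 
casing 11 E [ 0.14 -2.08] med 0.967 [[309.0, 131.0, 0.01, -2.9, 0.93], [327.0, 142.0, 0.07, -2.01, 1.1], [323.0, 139.0, 0.27, -2.15, 1.0], [309.0, 145.0, 0.29, -1.87, 0.91], [326.0, 150.0, 0.0, -2.09, 1.64], [312.0, 144.0, -0.16, -1.85, 0.9]]
```

```bash
python3 -m creep '[0,0,0,0,-0.08,0,0, 0,0,0,0.003,-0.13,0,0, 0,0,0,0.005,-0.16,0,0, 0,0,0,0.006,-0.18,0,0, 0,0,0,0.007,-0.19,0,0, 0,0,0,0.007,-0.19,0,0, 0,0,0,0.007,-0.12,0,0, 0,0,0,0.007,0,0,0,  0,0,0,0.007,0.1,0,0,  0,0,0,0.007,0.1,0.3,0,  0,0,0,0.007,0.1,1,0, 0,0,0,0.007,0.1,1.4,0]';python3 -m creep '[0,0,0,0,0.6,0,0, 0,0,0,0,1,0,0, 0,0,0,0,1,0,0, 0,0,0,0,1,0,0, 0,0,0,0,1,0,0, 0,0,0,0,1,0,0, 0,0,0,0,1,0,0, 0,0,0,0,1,0,0, 0,0,0,0,1,0,0]'; python3 tilt.py 12; python3 lk.py 11 12
```

```text
time_s: 29.18
ee_pos: [603.4, -23.2, 238.3]
tcp_rot: [[-0.042, 0.004, -0.999], [0.999, -0.0, -0.042], [-0.0, -1.0, -0.004]]
ft_force: [0.9, 0.0, -0.0]
finger_gap: -0.006
time_s: 30.3
ee_pos: [602.4, 37.3, 234.9]
tcp_rot: [[-0.042, -0.0, -0.999], [0.999, -0.0, -0.042], [-0.0, -1.0, 0.0]]
ft_force: [0.7, 0.4, -1.2]
finger_gap: -0.002
weight (np.float32(-0.58808), np.float32(3.3688185), 0.8871719119011456)
casing (np.float32(0.41796657), np.float32(-2.2443726), 0.9913599450530093)
exp for level [-0.42641161  3.03291372]
exp for level [-0.05430463 -2.927457  ]
30.35 [602.4  37.4 234.9] [0.6 0.7 0.1]
weight 11 E [-0.39  3.33] med 0.897 
weight 12 E [-0.39  3.33] med 0.931 [[374.0, 217.0, -0.91, 3.23, 0.88], [393.0, 206.0, -0.39, 3.25, 0.92], [376.0, 212.0, -0.34, 3.28, 0.94], [386.0, 201.0, -0.09, 2.98, 0.95], [392.0, 209.0, -0.36, 3.19, 0.87], [374.0, 208.0, -0.61, 3.1, 0.96]]
casing 11 E [ 0.14 -2.08] med 0.967 
casing 12 E [ 0.14 -2.08] med 1.081 [[309.0, 131.0, 0.22, -3.24, 1.04], [327.0, 142.0, 0.02, -2.21, 1.21], [323.0, 139.0, 0.26, -2.19, 1.02], [309.0, 145.0, 0.26, -2.27, 1.1], [326.0, 150.0, -0.12, -2.08, 1.62], [312.0, 144.0, -0.08, -2.18, 1.06]]
```

```bash
python3 -m creep '[0,0,0,0,0.5,0.5,0, 0,0,0,0,0.5,0.5,0, 0,0,0,0,0.5,0.5,0, 0,0,0,0,0.5,0.5,0]'; for i in 13 14 15; do python3 tilt.py $i | grep -v exp; done; python3 lk.py 13 14 15 | cut -c1-60
python3 - <<'E'
from h import *
m=np.mean([cv2.imread(f"pics/s{i}.png") for i in(13,14,15)],0).astype(np.uint8)
r=cv2.imread("pics/s5.png")
c=lambda q:cv2.resize(q[120:225,298:402],None,fx=3.8,fy=5.4,interpolation=cv2.INTER_CUBIC)
cv2.imwrite("pics/o15.png",np.hstack([c(r),c(m)]))
E
```

```text
time_s: 30.85
ee_pos: [601.9, 66.2, 264.1]
tcp_rot: [[-0.041, -0.001, -0.999], [0.999, -0.001, -0.041], [-0.001, -1.0, 0.001]]
ft_force: [-0.3, 0.5, 0.5]
finger_gap: -0.002
weight (np.float32(-0.59203815), np.float32(3.3646095), 0.8874745595492372)
casing (np.float32(0.4184304), np.float32(-2.2182949), 0.9892454253282296)
30.9 [601.9  66.3 264.2] [-0.2  0.2  1.2]
weight (np.float32(-0.5959858), np.float32(3.3564029), 0.8748036100454386)
casing (np.float32(0.43643954), np.float32(-2.237427), 0.9912350691694511)
30.95 [602.   66.4 264.3] [-0.6  0.  -0.3]
weight (np.float32(-0.57623494), np.float32(3.3634627), 0.8732118380921965)
casing (np.float32(0.43774626), np.float32(-2.2254627), 0.98923410359891)
31.0 [602.1  66.6 264.4] [0.4 0.2 0.6]
weight 13 E [-0.39  3.33] med 0.913 
weight 14 E [-0.39  3.33] med 0.918 
weight 15 E [-0.39  3.33] med 0.919 [[374.0, 217.0, -0.91, 3
casing 13 E [ 0.14 -2.08] med 1.076 
casing 14 E [ 0.14 -2.08] med 1.078 
casing 15 E [ 0.14 -2.08] med 1.08 [[309.0, 131.0, 0.22, -3.
```

View pics/o15.png

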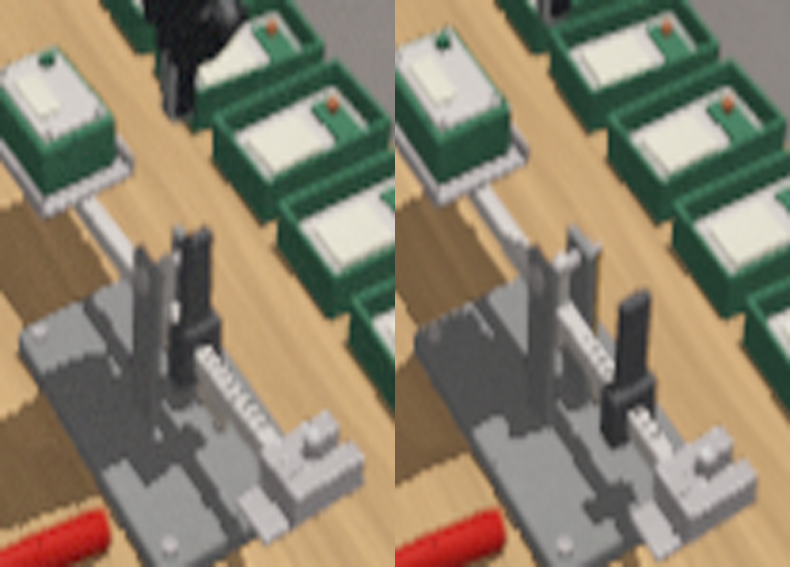

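```bash
python3 -c "
from rig import *
print(finish_job(),observe()['time_s'])"
```

```text
the job is handed in; nothing more can be done
the job is handed in; nothing more can be done
```

I slid the thick silver weight onto the empty pan until the slot end met the stem, then let go. I then pushed the poise outward with the shut fingertips in five light passes, never gripping it. I handed the job in at about 31 s, with the arm clear above the balance.

**Weight:** it met the stem with about 5 N. I eased that to about 1.6 N before letting go. Afterwards the top view showed the stem head in the middle of the block.

**Poise:** fingertip forces read 0.6 to 2.4 N. They were only sampled at the end of each move, so the peaks during the pushes were not measured.

**Level:** the beam was steady across the last three side pictures. The weight end had moved about 0.92 of the travel from the lower stop to level, and the casing end about 1.08. These two disagree. Their mean is level, and allowing by hand for feature heights brings them to about 0.95 and 1.02. I put the tilt at 0 ± 0.004 rad, but I did not check it against the upper stop or the dial.

**Other objects:** the moves stayed clear of the thin weight, the screwdriver, the spanner and the red bin. I did not measure their places again at the end.

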